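Set and lock the stencil wheel

TASK

Turn the stencil wheel by its round knob until the five-petal flower stencil shows in the window of the black cover, then take the index pin from its wooden stand and put it in the bush at the wheel's rim so that it locks the wheel there, head fully down on the bush. Do it by feel and gently, never forcing the pin down on the wheel or the wheel against the pin, and leave the paint pot and the small jar beside the fixture where they are.

Things in the scene. Friction and masses are not known exactly. Their poses are not given: they have to be found in the camera images.
- fixture: Fixed grey base, 235 x 240 x 12 mm, of the stencil fixture. Origin on the table on the wheel's axis; its -x points from the axis to the window, its +y from the axis to the index bush. The wheel above it turns either way with a steady drag of about 0.1 N m and stays where it is left.
- wheel_mid (a point): Centre of the wheel's top, 30 mm above the table. The wheel is an aluminium disc 200 mm across, 10 mm thick, with six stencils 60 degrees apart, 57 mm from its axis, told by shape (five-petal flower, plus, disc, square, three bars, V), and six rim notches 14.4 mm wide, 24 mm deep, midway between stencils. A stencil centred in the window means a notch exactly under the bush.
- knob_top (a point): Centre of the top of the wheel's round black knob, on the wheel's axis, 115 mm above the table. The knob is 44 mm across and 40 mm tall (75 to 115 mm above the table), on an 18 mm spindle.
- window (a point): Centre of the window, 46 x 50 mm, in the fixed black cover (top 41 mm above the table) over the robot's side of the wheel.
- bush (a point): Centre of the mouth of the vertical hole in the steel index bush, 58 mm above the table, over the wheel's rim 88 mm from the axis. The hole takes the 12 mm pin with about 1.5 mm play, goes through the 24 mm thick block (34 x 54 mm) and has a 3 mm chamfer; the wheel's top is 4 mm below the block.
- wheel (a joint): Wheel angle read at its hub, rad, growing anticlockwise from above, range -3.3 to 3.3; the flower is in the window near 0. The wheel has slipped on its hub: the flower is truly centred (a notch truly under the bush) at some reading between -0.25 and +0.25, different each time. Other stencils follow every 1.05 rad. It starts between 0.9 and 2.4.
- pin: Steel index pin, about 90 g, upright in its stand: shank 12 mm across, 41 mm long, 3 mm chamfer at the foot; above it a dark round head 20 mm across, 32 mm tall. Origin at the centre of its foot, z along the pin to the head. Home: head resting on the bush, foot 17 mm above the table in a notch.
- pin_head (a point): Centre of the top of the pin's head, 73 mm above its foot. Let go in the bush where there is no notch below, the pin rides on the wheel with its foot 30 mm above the table, and falls home by its own weight once a notch comes under it (within about 1.5 mm).
- stand: Fixed wooden block 56 x 56 x 30 mm, origin under its centre; the pin stands loosely in the hole at its middle with its foot 4 mm above the table.
- pot_a: Closed white paint pot with a dark label, 72 mm across, 85 mm tall, origin under its centre, on the other side of the fixture from the stand.
- vial: Small closed white jar, 36 mm across, 55 mm tall, origin under its centre, to the right of the fixture.
Things that resemble listed ones, but are neither listed nor needed, are in the scene too. Of the things like the pin, leave any that is green; of the rest the larger one is meant.

How it is judged:
On the way:
1. the flower has been turned to the window (wheel reading within 0.36 of 0) (value of joint wheel between -0.36 and 0.36 rad), for 0.2 s.
At the end, for the whole second after the job is handed in: The flower is in the window (wheel reading within 0.36 rad of 0, so the right notch is the one locked), the pin is upright in the bush and in the notch with its head down on the bush to within 2.5 mm, and everything is at rest (all of step 1 and z of pin in the frame of fixture between 0.012 and 0.0195 m and x of pin in the frame of fixture between -0.005 and 0.005 m and y of pin in the frame of fixture between 0.083 and 0.093 m and angle between pin's own z axis and vertical below 0.12 rad and linear speed of pin below 0.02 m/s and velocity of joint wheel between -0.05 and 0.05 rad/s); the robot touches nothing.
It fails at once if the pin is pressed on the fixture or the wheel with more than 25 N (contact force between pin and fixture above 25 N).
It fails at once if the paint pot or the small jar beside the fixture is shifted by more than 30 mm (distance of any of pot_a, vial from where it was at the start of the episode above 0.03 m).
It also fails if it takes over 72 s, if anything falls off the work surface, if the arm or the gripper's body presses on something with over 40 N, if the wrist force passes 120 N, or if a joint passes its speed limit or range.

ROBOT

A 7-joint arm with a two-finger parallel gripper is mounted at the origin on the work surface. World frame = base frame: x ahead of the robot, y to its left, z up, the work surface at z = 0. Lengths are in m, angles in rad, forces in N, time in s.
With the tool pointing down it reaches from about 0.425 to 1.025 m from the base axis. Payload 9.4 kg.
Tool frame: the origin (TCP) lies at the very end of the fingers, on their centre line; the grasp point (between the pads) lies 19 mm behind it; x points along the fingers, y is the direction in which the jaws open and shut, and the axes are right-handed (so a half turn about x gives the same grasp; the last joint's range is limited). The gripper opens to 85 mm and grips with 20 to 120 N. Pads are 22 mm wide; open, the fingers measure 114 mm over their backs; the gripper's body (76 mm by 85 mm) begins 54 mm behind the grasp point. The pads swing forward as they close: fully open they stand 13 mm farther back than shut.
Start: joints at [-1.269, 0.599, -0.003, 1.599, 0.002, 0.943, -0.08], TCP at [0.268, 0.674, 0.231] pointing down, gripper open.
Joint ranges: [-2.57, 2.57], [-0.35, 1.97], [-1.29, 1.29], [0.11, 2.56], [-1.05, 4.19], [0.11, 1.86], [-2.63, 2.63]. Speed limits (rad/s): [2.22, 2.22, 3.01, 3.01, 3.14, 3.14, 3.14].

INTERFACE

Orientations are given as a unit quaternion [x, y, z, w].
In Python, from workcell import r gives the robot as it stands.
- The arm moves only by the tool jog_arm, never from a script. Its argument "motion" is a list of rows, each a list of 2 entries, a list of its own where there are three numbers: the shift along the tool's x, y, z in mm, then the turn about the tool's x in degrees. In form: [[[tx, ty, tz], roll], ...]. A call has exactly 10 rows; each row shifts and turns the commanded pose from where the row before left it, along the tool's axes as they then stand; what a row does not reach is not made up. A row lasts 1/8 s, in which the tool goes at most 62.5 mm and 10.7 degrees, less where a joint would pass 70% of its speed; a pose out of reach is approached as far as the arm can. A call is refused whole if a number of a shift passes 62.5 or a number of a turn 10.7, either way. A call with a gripper value outside its range is refused whole. "hand" is the closure in counts, from 0 (fully open) to 255 (shut), set as the call begins (left out, the last holds). The fingers move at their own pace and stop on an object; the grip force is fixed at half the most. Time passes only in rows, so rows that do not move let the fingers close, or fill a call up. It gives the time, the measured TCP pose, the force and the opening at its end, in the units of the state.
- r.sense(): the state, without advancing time (a new reading comes with each control period).
- r.get_image(name): name is "side" or "top" or "wrist"; returns a dict with "frame" (420x560x3 uint8, red, green, blue), "mtx" (3x3 intrinsics, pixels), "R" (3x3) and "t" (3): a world point X has camera coordinates R X + t. Camera axes: x right, y down, z forward; pixel columns grow to the right and rows downward; lengths in m; the calibration is good to about 2 mm. A picture is of the moment at which its call begins. There is no depth.
- r.sign_off(): hands the job in, once; it reports no verdict.
The state is a dict: "time": time; "joints": joint angles; "qvel": joint speeds; "tau": joint torques, N m; "eef_pos": TCP position; "tcp_rot": TCP orientation; "contact_force": force on the tool from outside, world axes, zero at the start; "torque": the same for the moment, N m; "finger_gap": opening from 0.0 (shut) to 1.0 (fully open).
Only numpy, scipy, OpenCV 4.12 (cv2) and the standard library are available. Lean on these libraries where they do the work, as an engineer would, in place of code of your own. Each camera call takes 0.05 s, during which the arm holds its last target.

## Working session

There is one attempt and no reset: what is moved stays moved. The work goes in short steps, Python scripts to look and compute and a tool call to move; the robot and the scene stay as the last step left them, time stands still between calls to the robot, and variables do not carry over. Pictures are saved under pics/ and viewed, and the job is handed in when it is done.

Besides the shell and the picture viewer there is one more tool, called as name([rows], argument=value, ...), one row to a line, values as JSON. jog_arm: Moves the arm, as the interface text tells. Its arguments: {"type":"object","properties":{"motion":{"type":"array","items":{"type":"array"}},"hand":{"type":"number"}},"required":["motion"]}

```bash
mkdir -p pics; ls; python3 - <<'E'
from workcell import r
import cv2,json
s=r.sense();print(s)
for n in ["top","side","wrist"]:
    d=r.get_image(n);cv2.imwrite(f"pics/{n}0.png",d["frame"][:,:,::-1]);print(n,d["mtx"].tolist(),d["R"].tolist(),d["t"].tolist())
E
```

```text
pics
{'time': 0.0, 'joints': array([-1.26869695,  0.60015806, -0.00257311,  1.60012121,  0.00176847,
        0.94291586, -0.07980816]), 'qvel': array([ 0.00176855,  0.00255073, -0.0011022 , -0.00039535,  0.00197546,
        0.00089795, -0.00162232]), 'tau': array([ 3.15067575e-05, -7.76439071e+01,  1.56532511e+00, -2.58018798e+01,
        1.24656904e-02,  8.84959940e-03, -1.61275256e-05]), 'eef_pos': array([0.26792355, 0.67316626, 0.23039582]), 'tcp_rot': array([ 0.13254545,  0.69453562, -0.13366833,  0.69439524]), 'contact_force': array([ 0.49877299, -0.34122395,  0.3188762 ]), 'torque': array([-0.00961584, -0.03408929,  0.01386379]), 'finger_gap': 1.0031390614091675}
top [[429.2582434432403, 0.0, 282.26899533676504], [0.0, 429.2582434432403, 206.5643232196638], [0.0, 0.0, 1.0]] [[-5.9242705181439595e-05, -0.9999991748182491, -0.0012832977530294314], [-0.9935610898025938, 0.00020425581754627414, -0.11329748059795182], [0.11329764922797007, 0.0012683226648002796, -0.993560282034781]] [0.00792769961393193, 0.5370197996839406, 0.9431900701901811]
side [[428.11987564789354, 0.0, 281.722753210579], [0.0, 428.11987564789354, 214.47444802678902], [0.0, 0.0, 1.0]] [[0.9904950647000342, -0.13754521499440894, 0.0009168625944784678], [-0.08757412500041233, -0.6357537621214882, -0.7669080300653963], [0.10606742872007172, 0.7595383254191431, -0.6417563655969425]] [-0.5234969831049888, 0.10707208747214526, 0.9148111854886164]
wrist [[294.56315816769313, 0.0, 282.909919625652], [0.0, 294.56315816769313, 209.23955437519558], [0.0, 0.0, 1.0]] [[0.36913079293689527, 0.9293753777690766, -0.0019659354943085687], [0.8892377682168339, -0.3525723391765958, 0.2914600096484772], [0.27018262209573324, -0.10933504856235461, -0.956580993890922]] [-0.7242718603782468, -0.039469756628761024, 0.3788658984568185]
```

View pics/top0.png

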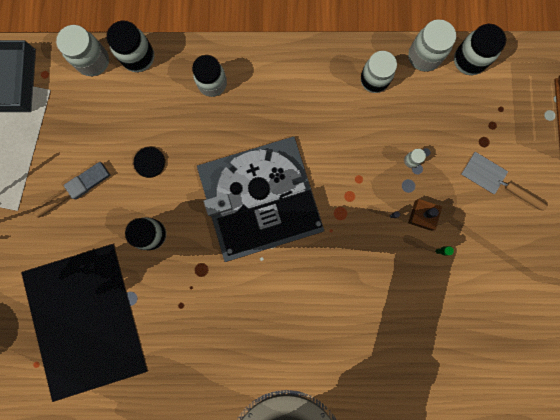

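View pics/side0.png

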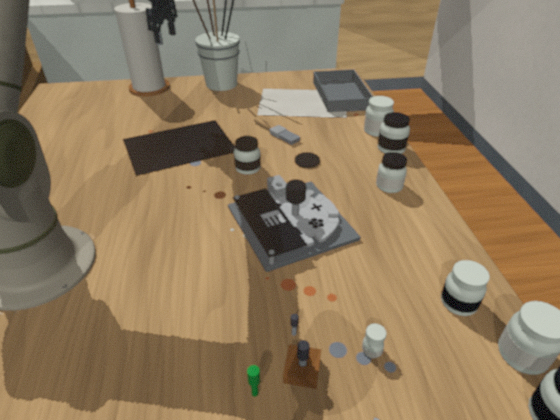

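View pics/wrist0.png

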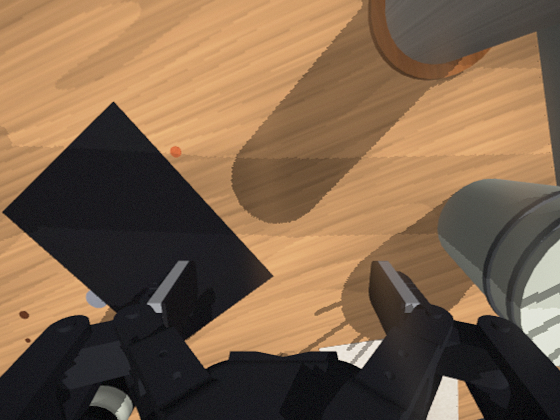

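The top view shows the fixture near (260,195), its knob at (259,188), the bush at about (222,203), the window at (268,215) and the flower at (278,174). The pin is in its stand at (430,212). A thin grey pin stands at (396,214), a green one at (449,251), and the jar is at (417,158). The pot is either (145,233) or the black disc at (149,161). I'll enlarge crops next.

```bash
cat > h.py <<'E'
import numpy as np,cv2
def ray(d,px,z):
    R,t,K=d["R"],d["t"],d["mtx"]
    c=-R.T@t; v=R.T@np.linalg.solve(K,[px[0],px[1],1.]); return c+v*(z-c[2])/v[2]
def proj(d,X):
    p=d["mtx"]@(d["R"]@np.asarray(X)+d["t"]); return p[:2]/p[2]
def tri(ds,ps):
    A=[];b=[]
    for d,p in zip(ds,ps):
        R,t,K=d["R"],d["t"],d["mtx"]; c=-R.T@t; v=R.T@np.linalg.solve(K,[p[0],p[1],1.]); v/=np.linalg.norm(v)
        P=np.eye(3)-np.outer(v,v); A.append(P);b.append(P@c)
    return np.linalg.lstsq(np.vstack(A),np.hstack(b),rcond=None)[0]
E
python3 - <<'E'
import cv2
a=cv2.imread("pics/top0.png");s=cv2.imread("pics/side0.png")
cv2.imwrite("pics/c1.png",cv2.resize(a[130:268,190:330],None,fx=4.2,fy=4.2,interpolation=cv2.INTER_CUBIC))
cv2.imwrite("pics/c2.png",cv2.resize(a[140:265,380:470],None,fx=4,fy=4,interpolation=cv2.INTER_CUBIC))
cv2.imwrite("pics/c3.png",cv2.resize(s[165:275,220:365],None,fx=5,fy=5,interpolation=cv2.INTER_CUBIC))
cv2.imwrite("pics/c4.png",cv2.resize(s[300:400,230:400],None,fx=4.5,fy=4.5,interpolation=cv2.INTER_CUBIC))
E
```

```text
(no output)
```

View pics/c1.png

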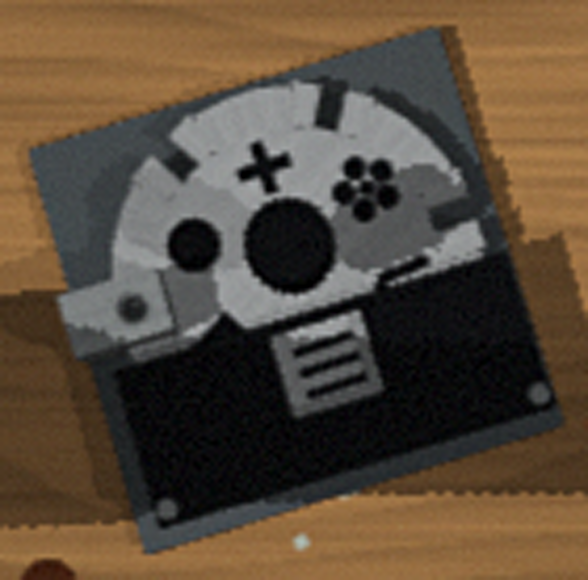

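View pics/c2.png

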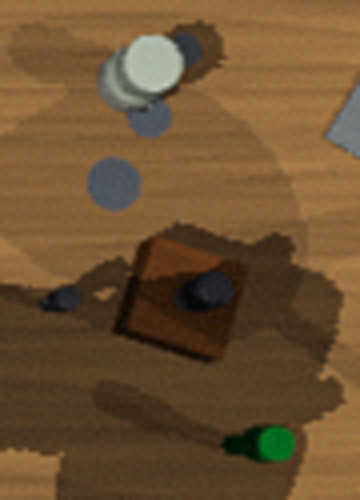

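View pics/c3.png

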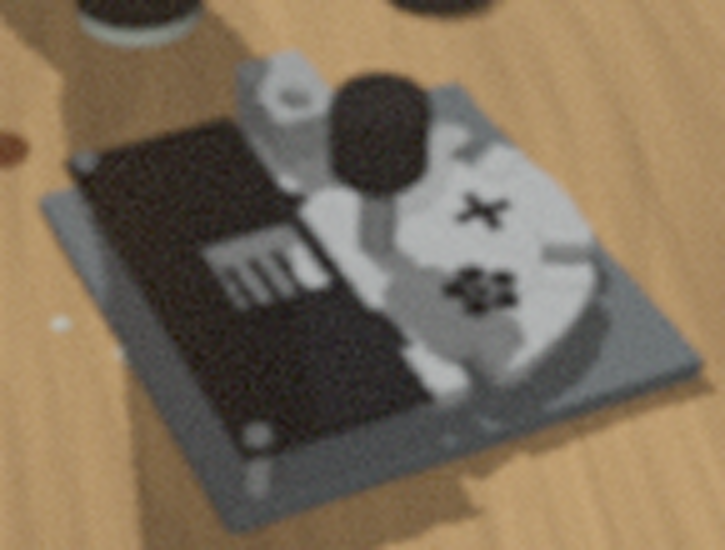

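View pics/c4.png

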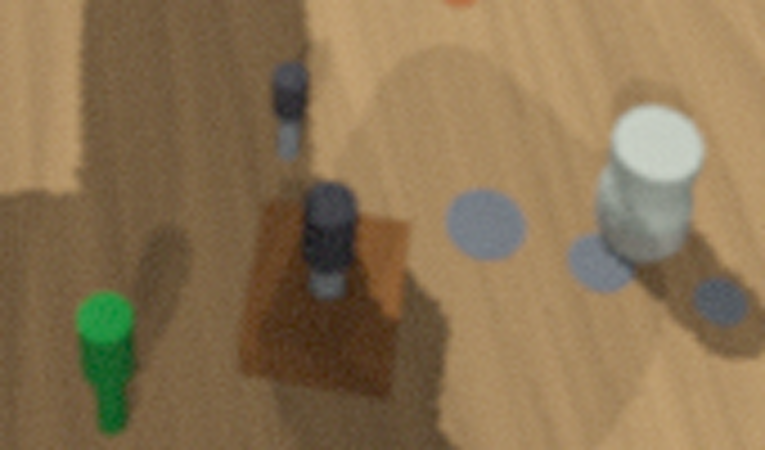

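Three things could be taken for the pin, given as top-view pixels: the dark pin in the stand at (434,212), a smaller dark decoy at (396,214), and a green one at (449,251). The stand pin is the larger non-green one, and the crops confirm it. Next I triangulate the points.

```bash
cat > p.py <<'E'
from workcell import r
from h import *
T=r.get_image("top");S=r.get_image("side")
np.set_printoptions(precision=4,suppress=True)
def go(n,a,b,z):
    print(n,ray(T,a,z),ray(S,b,z) if b else '',tri([T,S],[a,b]) if b else '')
go("knob",(258.8,188.6),(296,185.2),.115)
go("bush",(221.4,203.3),(278.8,184.4),.058)
go("pin",(434,211.7),(303.6,344.4),.077)
go("small",(396.3,214),(294.8,317),.05)
go("vialtop",(418.2,156.2),(375.8,331.5),.055)
# masks for knob in top
g=cv2.cvtColor(T["frame"],cv2.COLOR_RGB2GRAY)
m=(g[170:205,240:280]<38).astype(np.uint8)
n,l,st,c=cv2.connectedComponentsWithStats(m)
for i in range(1,n):
    if st[i,4]>60: print("k",c[i]+[240,170],st[i])
go("win",(268.3,216),None,.041)
for p in [(197.5,165),(294,136.5),(324,230),(225,261)]: print("base corner",ray(T,p,.012))
print("pots",ray(T,(145,228),.085), ray(T,(149,161),.0), ray(T,(149,161),.085))
F=ray(T,(277.5,175),.03);P=ray(T,(253,169.5),.03);print("flower,plus",F,P)
E
python3 p.py
```

```text
knob [0.565  0.0566 0.115 ] [0.5674 0.0528 0.115 ] [0.5668 0.0567 0.112 ]
bush [0.5412 0.1421 0.058 ] [0.5406 0.139  0.058 ] [0.5413 0.1425 0.0554]
pin [ 0.5205 -0.3193  0.077 ] [ 0.519  -0.3195  0.077 ] [ 0.5198 -0.3193  0.0767]
small [ 0.5182 -0.245   0.05  ] [ 0.5175 -0.246   0.05  ] [ 0.5179 -0.2453  0.049 ]
vialtop [ 0.6477 -0.2967  0.055 ] [ 0.6474 -0.2976  0.055 ] [ 0.6478 -0.297   0.054 ]
k [258.5962 188.1429] [  8   8  22  22 364]
win [0.5146 0.0391 0.041 ]  
base corner [0.637  0.2061 0.012 ]
base corner [ 0.7052 -0.0198  0.012 ]
base corner [ 0.4849 -0.088   0.012 ]
base corner [0.4143 0.1384 0.012 ]
pots [0.4849 0.3001 0.085 ] [0.6492 0.3237 0.    ] [0.6303 0.2967 0.085 ]
flower,plus [0.6098 0.0188 0.03  ] [0.6226 0.0749 0.03  ]
```

```bash
cat > tool.py <<'E'
from workcell import r
from h import *
import sys
from scipy.spatial.transform import Rotation as Ro
np.set_printoptions(precision=4,suppress=True)
s=r.sense();M=Ro.from_quat(s["tcp_rot"]).as_matrix()
print("t",s["time"],"pos",s["eef_pos"],"F",s["contact_force"],"T",s["torque"],"gap",s["finger_gap"],"q",s["joints"])
print("axes x,y,z:",M.T.tolist() if 0 else M.T.round(4).tolist(),"y az deg",np.degrees(np.arctan2(M[1,1],M[0,1])).round(2))
if len(sys.argv)>3:
    print("tool mm to target",1000*M.T@(np.array([float(a) for a in sys.argv[1:4]])-s["eef_pos"]))
E
python3 tool.py .566 .0555 .23
```

```text
t 0.25 pos [0.268  0.6734 0.2309] F [ 0.4838  0.9121 -0.3724] T [-0.0163 -0.0103  0.0476] gap 0.9978019234240103 q [-1.2687  0.5997 -0.0025  1.5997  0.0018  0.9429 -0.0798]
axes x,y,z: [[-0.0002, -0.0007, -1.0], [0.3698, 0.9291, -0.0008], [0.9291, -0.3698, 0.0001]] y az deg 68.3
tool mm to target [   1.2718 -463.9334  505.3177]
```

jog_arm([
  [[0, -40, 43.5], 0],
  [[0, -40, 43.5], 0],
  [[0, -40, 43.5], 0],
  [[0, -40, 43.5], 0],
  [[0, -40, 43.5], 0],
  [[0, -40, 43.5], 0],
  [[0, -40, 43.5], 0],
  [[0, -40, 43.5], 0],
  [[0, -40, 43.5], 0],
  [[0, -40, 43.5], 0],
], hand=0)

```text
time: 1.5
eef_pos: [0.5251, 0.1394, 0.2315]
tcp_rot: [0.133, 0.694, -0.133, 0.695]
contact_force: [-0.1, 0.8, -0.9]
finger_gap: 1.001
```

```bash
python3 tool.py .566 .0555 .23;python3 - <<'E'
from workcell import r
from h import *
d=r.get_image("wrist");cv2.imwrite("pics/w1.png",d["frame"][:,:,::-1])
print(proj(d,[.566,.0555,.115]),proj(d,[.541,.1405,.058]))
E
```

```text
t 1.5 pos [0.5251 0.1394 0.2315] F [-0.1212  0.7573 -0.8848] T [ 0.0559 -0.0684 -0.0254] gap 1.0011578206792104 q [-0.3829  0.3816  0.0258  2.0183 -0.0143  0.7412  0.8437]
axes x,y,z: [[0.0006, 0.0003, -1.0], [0.3696, 0.9292, 0.0005], [0.9292, -0.3696, 0.0004]] y az deg 68.31
tool mm to target [  1.5219 -62.8284  69.0119]
[218.64898153 271.08298576] [289.02152137 201.83176491]
```

View pics/w1.png

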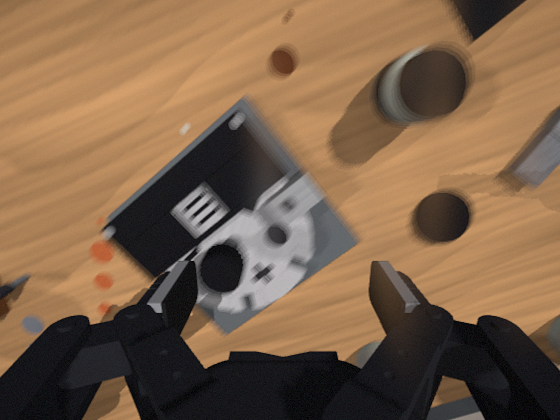

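jog_arm([
  [[0, -32, 35], 0],
  [[0, -31.5, 34.5], 0],
  [[0, 0, 0], 0],
  [[20, 0, 0], 0],
  [[20, 0, 0], 0],
  [[20, 0, 0], 0],
  [[15, 0, 0], 0],
  [[0, 0, 0], 0],
  [[0, 0, 0], 0],
  [[0, 0, 0], 0],
])

```text
time: 2.8
eef_pos: [0.5659, 0.0565, 0.157]
tcp_rot: [0.133, 0.694, -0.133, 0.695]
contact_force: [-0.3, -0.4, -0.2]
finger_gap: 0.996
```

```bash
python3 tool.py .566 .0555 .08;python3 - <<'E'
from workcell import r
from h import *
d=r.get_image("wrist");cv2.imwrite("pics/w2.png",d["frame"][:,:,::-1])
print(proj(d,[.566,.0555,.115]),proj(d,[.541,.1405,.058]))
E
```

```text
t 2.8 pos [0.5659 0.0565 0.157 ] F [-0.3428 -0.4058 -0.2215] T [ 0.0311 -0.0267 -0.0266] gap 0.995617704669862 q [-0.2194  0.5094  0.0286  2.0327 -0.0247  0.5985  1.018 ]
axes x,y,z: [[0.0013, 0.0002, -1.0], [0.3698, 0.9291, 0.0007], [0.9291, -0.3698, 0.0011]] y az deg 68.3
tool mm to target [77.0492 -0.9653  0.4141]
[281.35103673 234.35333402] [368.65143711 144.28336408]
```

View pics/w2.png

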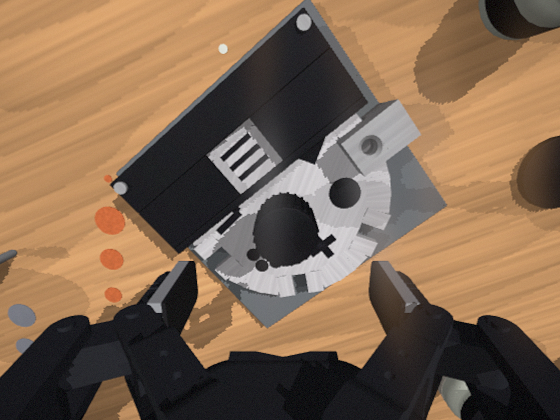

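```bash
python3 - <<'E'
from workcell import r
from h import *
d=r.get_image("wrist");f=d["frame"];cv2.imwrite("pics/w2z.png",cv2.resize(f[90:310,190:430,::-1],None,fx=3.2,fy=2.7*3.2/2.7*0.84))
g=cv2.cvtColor(f,cv2.COLOR_RGB2GRAY)
print(ray(d,(371,147),.058),ray(d,(286,229),.115))
E
```

```text
[0.54369308 0.14157293 0.058     ] [0.56351874 0.05975859 0.115     ]
```

View pics/w2z.png

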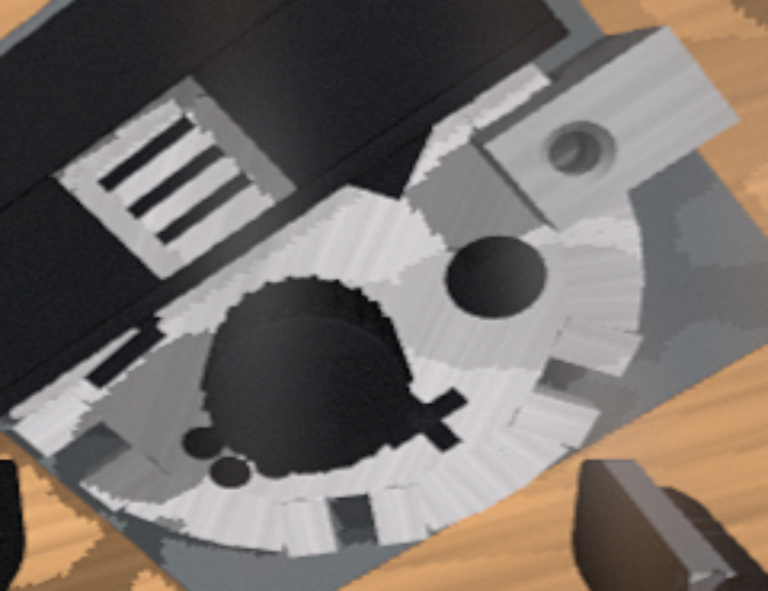

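```bash
python3 - <<'E'
from workcell import r
from h import *
d=r.get_image("wrist")
print(ray(d,(286.3,237.7),.115))
E
python3 tool.py .566 .0565 .08
```

```text
[0.56930626 0.05763194 0.115     ]
t 2.95 pos [0.5657 0.0564 0.1568] F [-0.1139 -1.3766 -0.082 ] T [0.0426 0.019  0.004 ] gap 0.9976874398591452 q [-0.2192  0.5097  0.0285  2.033  -0.0247  0.5983  1.018 ]
axes x,y,z: [[0.0009, 0.0002, -1.0], [0.3698, 0.9291, 0.0005], [0.9291, -0.3698, 0.0008]] y az deg 68.3
tool mm to target [76.8021  0.1375  0.1852]
```

jog_arm([
  [[20, 0.5, 1], 0],
  [[20, 0, 0], 0],
  [[20, 0, 0], 0],
  [[16, 0, 0], 0],
  [[0, 0, 0], 0],
  [[0, 0, 0], 0],
  [[0, 0, 0], 0],
  [[0, 0, 0], 0],
  [[0, 0, 0], 0],
  [[0, 0, 0], 0],
])

```text
time: 4.2
eef_pos: [0.5666, 0.0565, 0.0804]
tcp_rot: [0.133, 0.694, -0.133, 0.695]
contact_force: [0.3, -0.6, 0.9]
finger_gap: 1.001
```

jog_arm([
  [[0, 0, 0], 0],
  [[0, 0, 0], 0],
  [[0, 0, 0], 0],
  [[0, 0, 0], 0],
  [[0, 0, 0], 0],
  [[0, 0, 0], 0],
  [[0, 0, 0], 0],
  [[0, 0, 0], 0],
  [[0, 0, 0], 0],
  [[0, 0, 0], 0],
], hand=255)

```text
time: 5.45
eef_pos: [0.5669, 0.0571, 0.0806]
tcp_rot: [0.133, 0.694, -0.133, 0.695]
contact_force: [0.2, 2.5, 6.0]
finger_gap: 0.498
```

```bash
python3 tool.py .567 .0565 .08
```

```text
t 5.45 pos [0.5669 0.0571 0.0806] F [0.1903 2.4659 6.0407] T [ 0.4434  0.1448 -0.1435] gap 0.49834569376637916 q [-0.2126  0.6264  0.0189  2.0784 -0.0271  0.436   1.0198]
axes x,y,z: [[0.0009, 0.0006, -1.0], [0.3694, 0.9293, 0.0008], [0.9293, -0.3694, 0.0006]] y az deg 68.32
tool mm to target [ 0.6174 -0.4949  0.2621]
```

jog_arm([
  [[0, 0, 0], 4],
  [[0, 0, 0], 8],
  [[0, 0, 0], 8],
  [[0, 0, 0], 8],
  [[0, 0, 0], 8],
  [[0, 0, 0], 8],
  [[0, 0, 0], 8],
  [[0, 0, 0], 8],
  [[0, 0, 0], 8],
  [[0, 0, 0], 8],
])

```text
time: 6.7
eef_pos: [0.5676, 0.0582, 0.0807]
tcp_rot: [0.534, 0.465, -0.532, 0.464]
contact_force: [3.1, 5.5, 2.6]
finger_gap: 0.501
```

jog_arm([
  [[0, 0, 0], 8],
  [[0, 0, 0], 8],
  [[0, 0, 0], 8],
  [[0, 0, 0], 8],
  [[0, 0, 0], 6],
  [[0, 0, 0], 4],
  [[0, 0, 0], 2],
  [[0, 0, 0], 0],
  [[0, 0, 0], 0],
  [[0, 0, 0], 0],
])

```text
time: 7.95
eef_pos: [0.5683, 0.0582, 0.0807]
tcp_rot: [0.669, 0.233, -0.667, 0.232]
contact_force: [4.8, 5.7, 2.8]
finger_gap: 0.502
```

```bash
python3 tool.py .567 .0565 .08; python3 - <<'E'
from workcell import r
from h import *
for n in ["top","wrist"]:
    d=r.get_image(n);cv2.imwrite(f"pics/{n}3.png",d["frame"][:,:,::-1])
    if n=="top":cv2.imwrite("pics/t3c.png",cv2.resize(d["frame"][130:268,190:330,::-1],None,fx=4.2,fy=4.2,interpolation=cv2.INTER_CUBIC))
E
```

```text
t 7.95 pos [0.5683 0.0582 0.0807] F [4.8348 5.712  2.8198] T [ 1.6055 -0.7669 -0.1011] gap 0.5015720945530412 q [-0.5754  0.7069  0.577   2.0995 -0.7536  0.5469 -0.3426]
axes x,y,z: [[0.0026, 0.0019, -1.0], [0.6205, -0.7842, 0.0001], [-0.7842, -0.6205, -0.0032]] y az deg -51.65
tool mm to target [0.6832 0.5175 2.0419]
```

View pics/t3c.png

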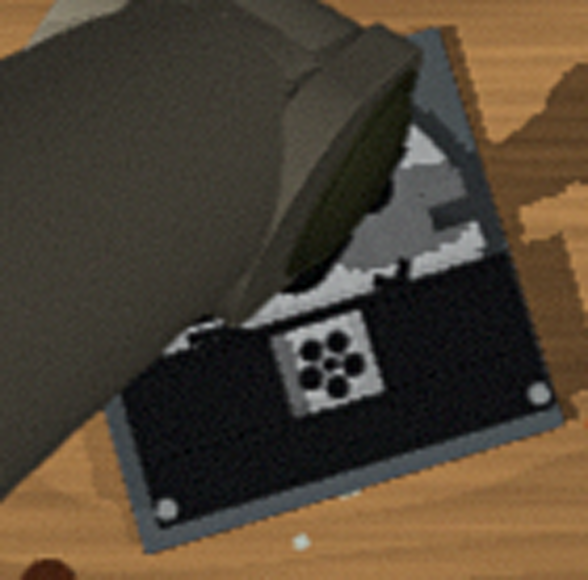

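View pics/wrist3.png

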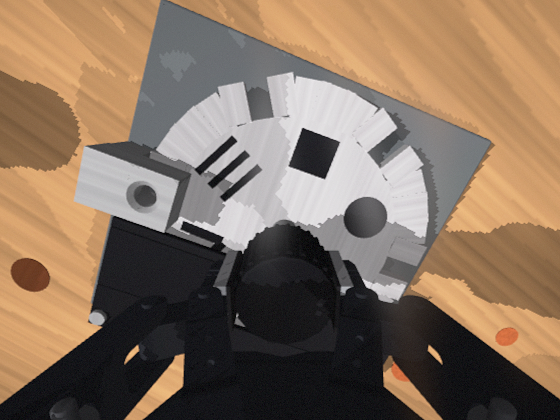

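```bash
python3 - <<'E'
from workcell import r
from h import *
d=r.get_image("wrist");f=d["frame"];g=cv2.cvtColor(f,cv2.COLOR_RGB2GRAY)
m=(g<75).astype(np.uint8)
n,l,st,c=cv2.connectedComponentsWithStats(m)
for i in range(1,n):
    if 80<st[i,4]<4000 and st[i,1]<300: print(c[i].round(1),st[i])
cv2.imwrite("pics/w3z.png",cv2.resize(f[60:300,60:460,::-1],None,fx=2,fy=2,interpolation=cv2.INTER_CUBIC))
E
```

```text
[313.6 153.1] [ 289  128   50   51 1540]
[390.1 140.7] [380 131  20  21 168]
[215.3 155.1] [195 136  42  39 366]
[141.6 158.2] [  89  141  102   48 1294]
[227.6 169.5] [208 151  41  37 350]
[236.1 186.4] [220 170  33  31 257]
[176.6 205.6] [166 184  22  46 172]
[144.7 195.4] [135 186  21  20 309]
[354.1 222.1] [344 202  25  35 471]
[ 27.8 273.6] [ 12 258  37  33 773]
```

View pics/w3z.png

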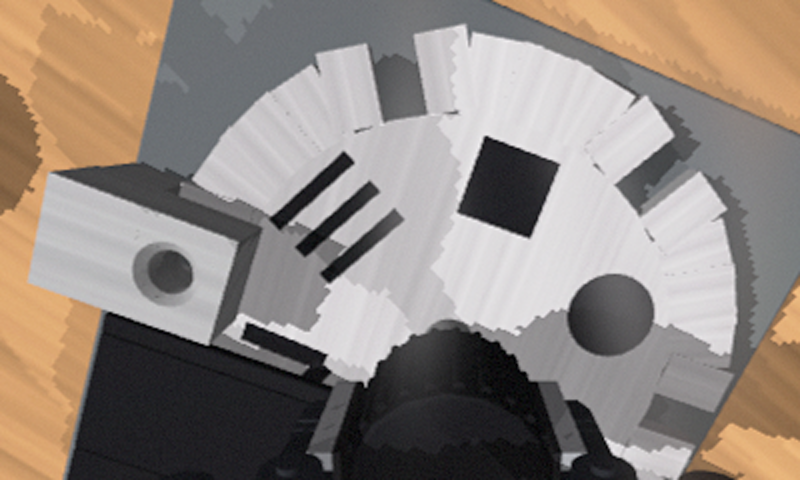

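```bash
cat > fit.py <<'E'
from h import *
from scipy.optimize import least_squares
def fit(d,bars,sq,disc,bush,zt=.03):
    P=[ray(d,p,zt)[:2] for p in (bars,sq,disc)]; B=ray(d,bush,.058)[:2]
    # bars at a, square at a-60, disc a-120 or opposite (choose)
    best=None
    for sgn in (1,-1):
        def f(x): return np.ravel([x[:2]+.057*np.array([np.cos(x[2]+sgn*k*np.pi/3),np.sin(x[2]+sgn*k*np.pi/3)])-P[k] for k in range(3)])
        m=np.mean(P,0)
        for a0 in np.arange(0,6.3,1):
            s=least_squares(f,[m[0],m[1],a0])
            if best is None or s.cost<best[0].cost: best=(s,sgn)
    s,sgn=best; C=s.x[:2]
    v=B-C; print("centre",C,"resid mm",(s.fun*1000).round(2),"sgn",sgn,"bush",B,"dist",np.hypot(*v))
    yaw=np.arctan2(v[1],v[0])-np.pi/2
    sa=(s.x[2]-yaw); e=(np.degrees(sa))%60
    print("yaw",yaw,"bars angle in fixture deg",np.degrees(sa)%360,"-> error from 60-multiple",(e+30)%60-30)
    # alt yaw .293
    for y in (.293,):
        e=np.degrees(s.x[2]-y)%60; print("err w/ yaw",y,(e+30)%60-30)
E
python3 - <<'E'
from workcell import r
from fit import *
d=r.get_image("wrist")
fit(d,(228.6,168.8),(314,153.5),(365.5,217),(142,196))
fit(d,(228.6,168.8),(314,153.5),(365.5,217),(141,196))
# window / flower
T=r.get_image("top");print(ray(T,(269.05,216.9),.03))
E
```

```text
centre [0.56991723 0.05701286] resid mm [-0.15  0.12  0.18  0.   -0.03 -0.12] sgn -1 bush [0.54410824 0.14152027] dist 0.08836066005960948
yaw 0.2964080814676535 bars angle in fixture deg 61.63209255890998 -> error from 60-multiple 1.6320925589099815
err w/ yaw 0.293 1.8273612432432813
centre [0.56991723 0.05701286] resid mm [-0.15  0.12  0.18  0.   -0.03 -0.12] sgn -1 bush [0.54374982 0.1419726 ] dist 0.08889820571091386
yaw 0.2987778927760645 bars angle in fixture deg 61.496312372695655 -> error from 60-multiple 1.4963123726956553
err w/ yaw 0.293 1.8273612432432813
[0.51354072 0.03777964 0.03      ]
```

jog_arm([
  [[0, 0, 0], 0.8],
  [[0, 0, 0], 0.8],
  [[0, 0, 0], 0],
  [[0, 0, 0], 0],
  [[0, 0, 0], 0],
  [[0, 0, 0], 0],
  [[0, 0, 0], 0],
  [[0, 0, 0], 0],
  [[0, 0, 0], 0],
  [[0, 0, 0], 0],
])

```text
time: 9.45
eef_pos: [0.5683, 0.0582, 0.0807]
tcp_rot: [0.672, 0.223, -0.67, 0.223]
contact_force: [4.3, 4.5, 2.4]
finger_gap: 0.502
```

jog_arm([
  [[0, 0, 0], 0],
  [[0, 0, 0], 0],
  [[0, 0, 0], 0],
  [[0, 0, 0], 0],
  [[0, 0, 0], 0],
  [[0, 0, 0], 0],
  [[0, 0, 0], 0],
  [[0, 0, 0], 0],
  [[0, 0, 0], 0],
  [[0, 0, 0], 0],
], hand=0)

```text
time: 10.7
eef_pos: [0.5666, 0.0565, 0.0803]
tcp_rot: [0.671, 0.223, -0.671, 0.223]
contact_force: [0.7, 0.7, -0.5]
finger_gap: 1.002
```

```bash
python3 tool.py .567 .0565 .08; python3 - <<'E'
from workcell import r
from h import *
d=r.get_image("wrist");f=d["frame"]
cv2.imwrite("pics/w4z.png",cv2.resize(f[60:300,60:460,::-1],None,fx=2,fy=2,interpolation=cv2.INTER_CUBIC))
E
```

```text
t 10.7 pos [0.5666 0.0565 0.0803] F [ 0.6511  0.6606 -0.4933] T [ 0.0395 -0.0484  0.0142] gap 1.0016060012118142 q [-0.5794  0.7095  0.586   2.1022 -0.7601  0.5503 -0.3621]
axes x,y,z: [[0.0001, 0.0, -1.0], [0.5976, -0.8018, 0.0], [-0.8018, -0.5976, -0.0]] y az deg -53.3
tool mm to target [ 0.2985  0.257  -0.3362]
```

View pics/w4z.png

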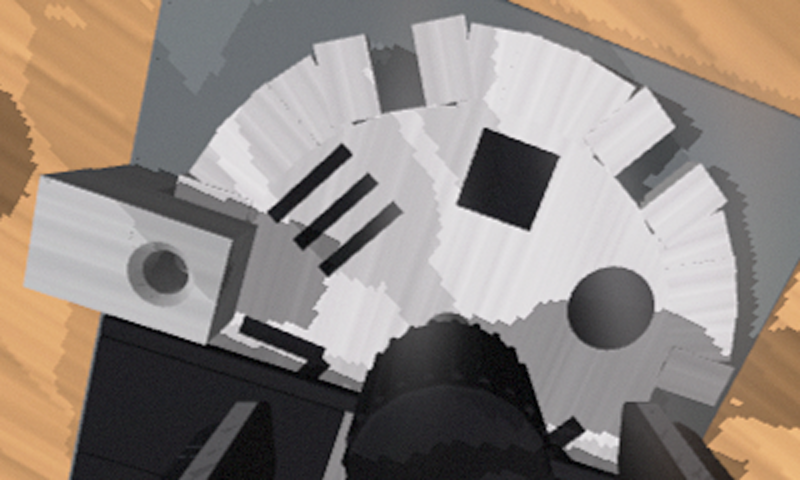

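```bash
python3 - <<'E'
from workcell import r
from fit import *
d=r.get_image("wrist")
fit(d,(228.25,165.5),(314,149.5),(365.5,214),(139,196.5))
E
```

```text
centre [0.56989575 0.05676716] resid mm [-0.11  0.31 -0.   -0.12  0.11 -0.19] sgn -1 bush [0.54373507 0.14161256] dist 0.08878695339943288
yaw 0.29908456032084096 bars angle in fixture deg 59.82077564726234 -> error from 60-multiple -0.17922435273766268
err w/ yaw 0.293 0.16939527383931363
```

jog_arm([
  [[-25, 0, 0], 0],
  [[-35, 0, 0], 0],
  [[-30, 0, 0], -10],
  [[-30, 0, 0], -10],
  [[0, 0, 0], -10],
  [[0, 0, 0], -10],
  [[0, 0, 0], -3.3],
  [[0, 2.5, 47], 0],
  [[0, 2.5, 47], 0],
  [[0, 2.5, 47], 0],
])

```text
time: 12.05
eef_pos: [0.5492, -0.085, 0.2004]
tcp_rot: [0.542, 0.455, -0.542, 0.455]
contact_force: [0.3, 0.1, 0.6]
finger_gap: 1.006
```

jog_arm([
  [[0, 2.5, 47], 0],
  [[0, 2.5, 47], 0],
  [[0, 2.5, 47], 0],
  [[0, 2.5, 47], 0],
  [[0, 2.5, 47], 0],
  [[0, 0, 0], 0],
  [[20, 0, 0], 0],
  [[20, 0, 0], 0],
  [[0, 0, 0], 0],
  [[0, 0, 0], 0],
])

```text
time: 13.3
eef_pos: [0.5213, -0.317, 0.1608]
tcp_rot: [0.542, 0.455, -0.542, 0.455]
contact_force: [0.3, 0.0, -0.0]
finger_gap: 0.998
```

```bash
python3 tool.py .521 -.3193 .049; python3 - <<'E'
from workcell import r
from h import *
d=r.get_image("wrist");f=d["frame"]
cv2.imwrite("pics/w5.png",f[:,:,::-1])
print(proj(d,[.5205,-.3193,.077]))
E
```

```text
t 13.3 pos [ 0.5213 -0.317   0.1608] F [ 0.283   0.034  -0.0181] T [ 0.013  -0.0408 -0.0118] gap 0.9980263844856919 q [ 0.1377  0.5902  0.4787  1.9553 -0.4133  0.6924  0.6961]
axes x,y,z: [[0.0003, -0.0001, -1.0], [0.9849, -0.1732, 0.0003], [-0.1732, -0.9849, 0.0]] y az deg -9.98
tool mm to target [111.8323   0.1078   2.3329]
[281.00236917 218.40168299]
```

View pics/w5.png

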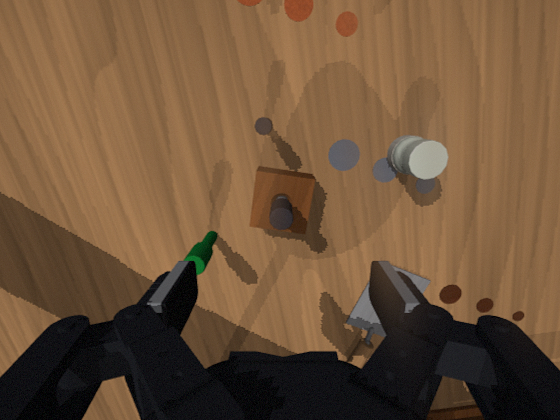

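```bash
python3 - <<'E'
from workcell import r
from h import *
d=r.get_image("wrist");f=d["frame"];T=r.get_image("top");S=r.get_image("side")
cv2.imwrite("pics/w5z.png",cv2.resize(f[150:300,170:330,::-1],None,fx=4,fy=4,interpolation=cv2.INTER_CUBIC))
for D,n in((d,'w'),(S,'s'),(T,'t')):
    h=cv2.cvtColor(D["frame"],cv2.COLOR_RGB2HSV);m=cv2.inRange(h,(45,120,40),(80,255,255));ys,xs=np.nonzero(m);print(n,len(xs),xs.min(),xs.max(),ys.min(),ys.max()) if len(xs) else 0
print(ray(d,(197,262),.06),ray(d,(281,216),.077))
E
```

```text
w 512 184 216 231 274
s 244 247 258 365 395
t 105 436 453 246 254
[ 0.43667961 -0.35337963  0.06      ] [ 0.52099665 -0.31756431  0.077     ]
```

View pics/w5z.png

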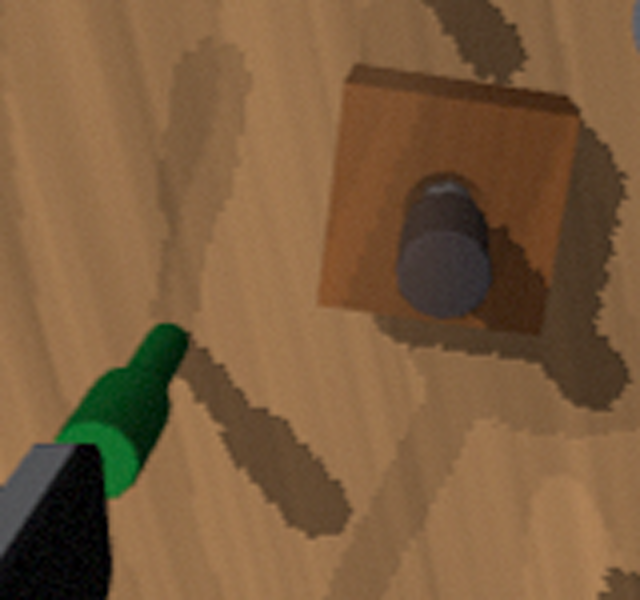

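jog_arm([
  [[20, 0, 2.2], 0],
  [[25, 0, 0], 0],
  [[25, 0, 0], 0],
  [[20, 0, 0], 0],
  [[12, 0, 0], 0],
  [[10, 0, 0], 0],
  [[0, 0, 0], 0],
  [[0, 0, 0], 0],
  [[0, 0, 0], 0],
  [[0, 0, 0], 0],
])

```text
time: 14.75
eef_pos: [0.5208, -0.3195, 0.0487]
tcp_rot: [0.542, 0.454, -0.542, 0.455]
contact_force: [0.3, -0.0, 0.2]
finger_gap: 0.998
```

jog_arm([
  [[0, 0, 0], 0],
  [[0, 0, 0], 0],
  [[0, 0, 0], 0],
  [[0, 0, 0], 0],
  [[0, 0, 0], 0],
  [[0, 0, 0], 0],
  [[0, 0, 0], 0],
  [[0, 0, 0], 0],
  [[0, 0, 0], 0],
  [[0, 0, 0], 0],
], hand=255)

```text
time: 16.0
eef_pos: [0.5206, -0.3195, 0.0484]
tcp_rot: [0.542, 0.454, -0.542, 0.455]
contact_force: [-1.0, 0.8, 4.4]
finger_gap: 0.216
```

```bash
python3 tool.py .5205 -.3193 .049
```

```text
t 16.0 pos [ 0.5206 -0.3195  0.0484] F [-1.0112  0.8274  4.4287] T [0.1091 0.2356 0.0673] gap 0.2159662615805003 q [ 0.2325  0.739   0.3465  2.0108 -0.5209  0.4776  0.79  ]
axes x,y,z: [[0.0002, -0.0, -1.0], [0.9848, -0.1737, 0.0002], [-0.1737, -0.9848, 0.0]] y az deg -10.0
tool mm to target [-0.6017 -0.1484 -0.1307]
```

jog_arm([
  [[-8, 0, 0], 0],
  [[-20, 0, 0], 0],
  [[-30, 0, 0], 0],
  [[-35, 0, 0], 0],
  [[-35, 0, 0], 0],
  [[-22, 0, 0], 0],
  [[0, -5, -38], 0],
  [[0, -6, -46], 0],
  [[0, -6, -46], 0],
  [[0, -6, -46], 0],
])

```text
time: 17.25
eef_pos: [0.5283, -0.1406, 0.1985]
tcp_rot: [0.542, 0.454, -0.542, 0.454]
contact_force: [1.4, 0.8, -1.0]
finger_gap: 0.217
```

jog_arm([
  [[0, -6, -46], 0],
  [[0, -6, -46], 0],
  [[0, -6, -46], 0],
  [[0, -6, -46], 0],
  [[0, -6, -46], 0],
  [[0, -5.5, -40], 0],
  [[0, 0, -12], 0],
  [[0, 0, 0], 0],
  [[0, 0, 0], 0],
  [[0, 0, 0], 0],
])

```text
time: 18.5
eef_pos: [0.5426, 0.1403, 0.1985]
tcp_rot: [-0.542, -0.454, 0.542, -0.454]
contact_force: [-0.3, -0.3, -0.0]
finger_gap: 0.211
```

```bash
python3 tool.py .5425 .1415 .110; python3 - <<'E'
from workcell import r
from h import *
for n in["wrist","side"]:
  d=r.get_image(n);f=d["frame"]
  cv2.imwrite(f"pics/{n}6.png",f[:,:,::-1])
  print(proj(d,[.5425,.1415,.058]))
E
```

```text
t 18.5 pos [0.5426 0.1403 0.1985] F [-0.3491 -0.2682 -0.0116] T [-0.025  -0.0514 -0.0281] gap 0.21116044901779696 q [-0.7509  0.4994  0.5765  2.0374 -0.408   0.7173 -0.0941]
axes x,y,z: [[0.0002, -0.0002, -1.0], [0.9844, -0.1758, 0.0002], [-0.1758, -0.9844, 0.0002]] y az deg -10.13
tool mm to target [88.4925 -0.3022 -1.217 ]
[281.48076536 196.45426581]
[279.43849564 183.72820634]
```

View pics/wrist6.png

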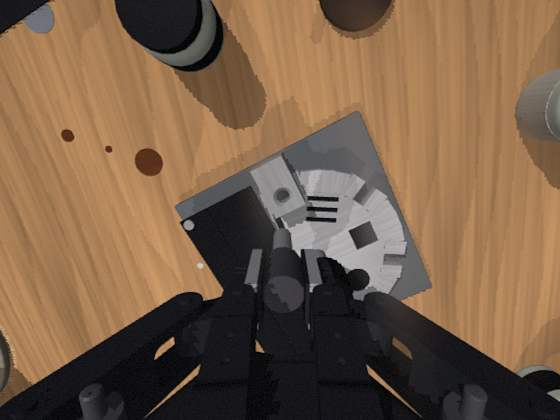

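View pics/side6.png

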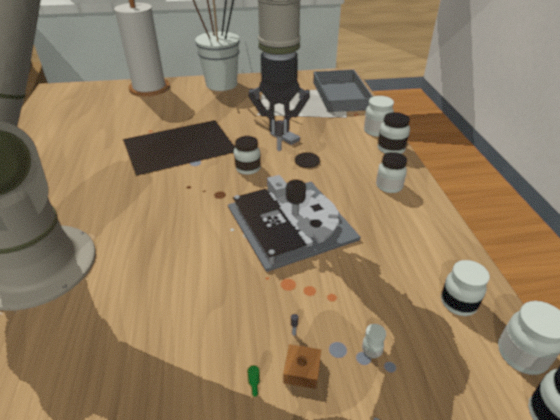

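```bash
python3 tool.py | head -1; python3 - <<'E'
from workcell import r
from h import *
d=r.get_image("wrist");f=d["frame"]
cv2.imwrite("pics/w7.png",cv2.resize(f[150:300,220:360,::-1],None,fx=4,fy=4,interpolation=cv2.INTER_CUBIC))
e=r.sense()["eef_pos"]
print("foot exp",proj(d,[e[0],e[1],e[2]-.0444]),"headtop",proj(d,[e[0],e[1],e[2]+.0286]))
E
```

```text
t 18.6 pos [0.5426 0.1407 0.1984] F [-0.0327  0.139  -0.4946] T [-0.0171 -0.0101 -0.0163] gap 0.2179086288483431 q [-0.7513  0.4996  0.5761  2.0371 -0.4081  0.7172 -0.0943]
foot exp [281.12661465 233.37887014] headtop [280.10196488 294.60747072]
```

View pics/w7.png

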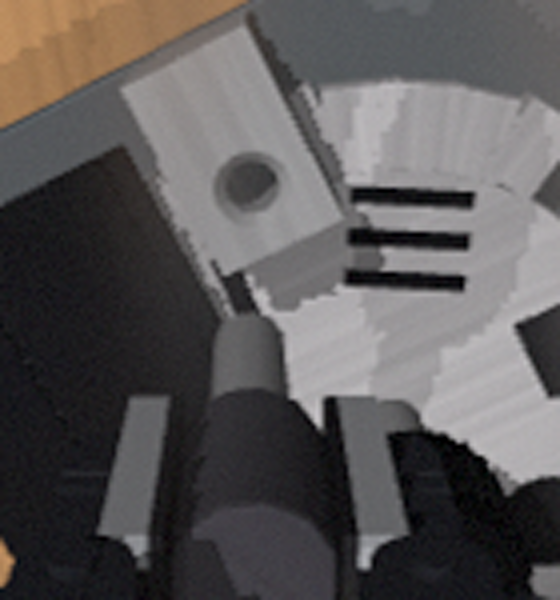

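```bash
python3 tool.py .542 .142 .1194
```

```text
t 18.65 pos [0.5426 0.1409 0.1984] F [-0.0976  0.6629 -0.2608] T [ 0.0222 -0.0305 -0.0385] gap 0.21481266301951762 q [-0.7515  0.4997  0.5759  2.037  -0.4082  0.7173 -0.0943]
axes x,y,z: [[0.0001, -0.0, -1.0], [0.9846, -0.175, 0.0001], [-0.175, -0.9846, -0.0]] y az deg -10.08
tool mm to target [78.9984 -0.775  -0.9313]
```

jog_arm([
  [[15, -0.7, -0.8], 0],
  [[20, 0, 0], 0],
  [[20, 0, 0], 0],
  [[15, 0, 0], 0],
  [[9, 0, 0], 0],
  [[0, 0, 0], 0],
  [[0, 0, 0], 0],
  [[0, 0, 0], 0],
  [[0, 0, 0], 0],
  [[0, 0, 0], 0],
])

```text
time: 19.9
eef_pos: [0.542, 0.1428, 0.1195]
tcp_rot: [0.542, 0.455, -0.542, 0.455]
contact_force: [0.1, 0.4, -0.6]
finger_gap: 0.212
```

```bash
python3 tool.py .542 .142 .1194; python3 - <<'E'
from workcell import r
from h import *
W=r.get_image("wrist");S=r.get_image("side");T=r.get_image("top")
a=cv2.resize(W["frame"][150:300,220:360,::-1],(560,600),interpolation=cv2.INTER_CUBIC)
cv2.imwrite("pics/w8.png",a)
cv2.imwrite("pics/s8.png",cv2.resize(S["frame"][130:230,230:350,::-1],None,fx=6,fy=6,interpolation=cv2.INTER_CUBIC))
e=r.sense()["eef_pos"]
print("foot exp",proj(W,[e[0],e[1],e[2]-.0444]),"headtop",proj(W,[e[0],e[1],e[2]+.0286]),"bush",proj(W,[.542,.142,.058]))
print("side foot",proj(S,[e[0],e[1],e[2]-.0444]),"bush",proj(S,[.542,.142,.058]))
E
```

```text
t 19.9 pos [0.542  0.1428 0.1195] F [ 0.0998  0.4152 -0.6342] T [ 0.0558 -0.0095 -0.0187] gap 0.21201528572440753 q [-0.6737  0.6046  0.4687  2.0958 -0.5117  0.5522 -0.0076]
axes x,y,z: [[0.0004, 0.0002, -1.0], [0.9848, -0.1735, 0.0003], [-0.1735, -0.9848, -0.0003]] y az deg -9.99
tool mm to target [0.1106 0.1034 0.7922]
foot exp [281.06550252 233.77443287] headtop [280.04499377 295.06817343] bush [281.4317959 226.0566268]
side foot [279.13116977 177.74744252] bush [279.20768307 183.62532583]
```

View pics/w8.png

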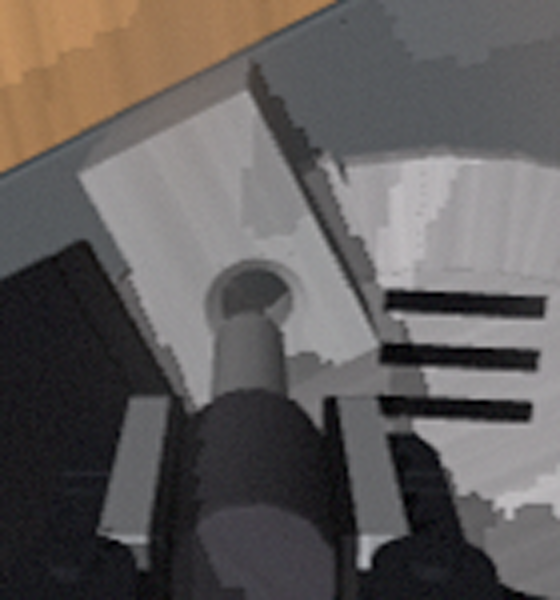

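View pics/s8.png

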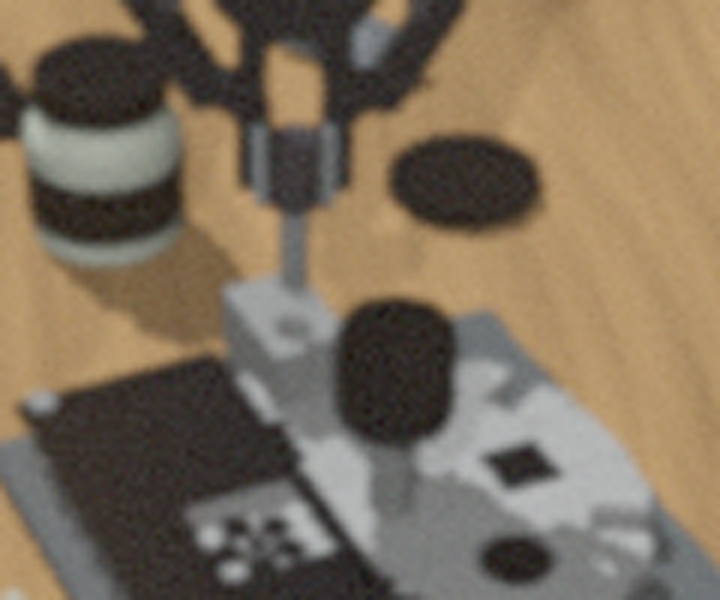

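jog_arm([
  [[6, 0.1, 0.5], 0],
  [[6, 0, 0], 0],
  [[2, 0, 0], 0],
  [[2, 0, 0], 0],
  [[1.5, 0, 0], 0],
  [[1.5, 0, 0], 0],
  [[1.5, 0, 0], 0],
  [[1.5, 0, 0], 0],
  [[0, 0, 0], 0],
  [[0, 0, 0], 0],
])

```text
time: 21.3
eef_pos: [0.5422, 0.1421, 0.0973]
tcp_rot: [0.542, 0.454, -0.542, 0.455]
contact_force: [1.8, -0.4, -1.6]
finger_gap: 0.213
```

```bash
python3 tool.py .542 .142 .0974
```

```text
t 21.3 pos [0.5422 0.1421 0.0973] F [ 1.8401 -0.3687 -1.5708] T [-0.0942 -0.3848 -0.0226] gap 0.21343620832560004 q [-0.6474  0.6355  0.433   2.1079 -0.5396  0.5055  0.0168]
axes x,y,z: [[0.0005, -0.0001, -1.0], [0.9848, -0.1737, 0.0005], [-0.1737, -0.9848, 0.0]] y az deg -10.0
tool mm to target [-0.0899 -0.1904  0.1579]
```

jog_arm([
  [[0, 0.5, 0], 0],
  [[1, 0, 0], 0],
  [[1, 0, 0], 0],
  [[1, 0, 0], 0],
  [[1, 0, 0], 0],
  [[1, 0, 0], 0],
  [[1, 0, 0], 0],
  [[1, 0, 0], 0],
  [[0, 0, 0], 0],
  [[0, 0, 0], 0],
])

```text
time: 22.55
eef_pos: [0.5424, 0.1421, 0.0903]
tcp_rot: [-0.542, -0.455, 0.542, -0.455]
contact_force: [0.0, 1.1, -0.1]
finger_gap: 0.211
```

```bash
python3 tool.py .542 .142 .0904
```

```text
t 22.55 pos [0.5424 0.1421 0.0903] F [ 0.0451  1.1264 -0.1093] T [-0.0936 -0.0651 -0.0453] gap 0.2111551054472377 q [-0.6389  0.6457  0.4214  2.1104 -0.5482  0.4919  0.0241]
axes x,y,z: [[-0.0001, -0.0, -1.0], [0.9848, -0.1737, -0.0001], [-0.1737, -0.9848, 0.0]] y az deg -10.0
tool mm to target [-0.1287 -0.4186  0.1625]
```

jog_arm([
  [[1.5, 0, 0], 0],
  [[1.5, 0, 0], 0],
  [[1.5, 0, 0], 0],
  [[1.5, 0, 0], 0],
  [[1.5, 0, 0], 0],
  [[1.5, 0, 0], 0],
  [[1.5, 0, 0], 0],
  [[1.5, 0, 0], 0],
  [[1, 0, 0], 0],
  [[0, 0, 0], 0],
])

```text
time: 23.8
eef_pos: [0.5424, 0.1421, 0.0772]
tcp_rot: [-0.542, -0.455, 0.542, -0.455]
contact_force: [-0.3, -0.5, -1.1]
finger_gap: 0.209
```

```bash
python3 tool.py .542 .142 .0744
```

```text
t 23.8 pos [0.5424 0.1421 0.0772] F [-0.3173 -0.4678 -1.1383] T [-0.0262  0.0232 -0.0325] gap 0.20888442836027635 q [-0.6235  0.6642  0.3991  2.1162 -0.5641  0.4645  0.0373]
axes x,y,z: [[-0.0001, -0.0, -1.0], [0.9848, -0.1737, -0.0], [-0.1737, -0.9848, 0.0001]] y az deg -10.0
tool mm to target [ 2.8279 -0.4228  0.1566]
```

jog_arm([
  [[0.8, 0, 0], 0],
  [[0.8, 0, 0], 0],
  [[0.8, 0, 0], 0],
  [[0.8, 0, 0], 0],
  [[0.8, 0, 0], 0],
  [[0, 0, 0], 0],
  [[0, 0, 0], 0],
  [[0, 0, 0], 0],
  [[0, 0, 0], 0],
  [[0, 0, 0], 0],
])

```text
time: 25.05
eef_pos: [0.5425, 0.1421, 0.0733]
tcp_rot: [0.542, 0.454, -0.542, 0.455]
contact_force: [0.2, 0.1, -0.3]
finger_gap: 0.211
```

```bash
python3 tool.py .542 .142 .0744
```

```text
t 25.05 pos [0.5425 0.1421 0.0733] F [ 0.1981  0.111  -0.2819] T [0.0484 0.0003 0.0173] gap 0.21117128915106267 q [-0.6188  0.6698  0.3922  2.1178 -0.5689  0.4561  0.0413]
axes x,y,z: [[0.0001, -0.0, -1.0], [0.9848, -0.1737, 0.0001], [-0.1737, -0.9848, -0.0]] y az deg -10.0
tool mm to target [-1.087  -0.4558  0.1729]
```

jog_arm([
  [[0.8, 0, 0], 0],
  [[0.8, 0, 0], 0],
  [[0.8, 0, 0], 0],
  [[0.8, 0, 0], 0],
  [[0, 0, 0], 0],
  [[0, 0, 0], 0],
  [[0, 0, 0], 0],
  [[0, 0, 0], 0],
  [[0, 0, 0], 0],
  [[0, 0, 0], 0],
])

```text
time: 26.3
eef_pos: [0.5425, 0.1421, 0.0701]
tcp_rot: [0.542, 0.455, -0.542, 0.455]
contact_force: [-0.2, -0.2, -0.6]
finger_gap: 0.216
```

```bash
python3 tool.py .542 .142 .0744
```

```text
t 26.3 pos [0.5425 0.1421 0.0701] F [-0.2361 -0.1637 -0.6127] T [ 0.0057 -0.0388 -0.0187] gap 0.21621163395045107 q [-0.6149  0.6744  0.3865  2.119  -0.5727  0.4494  0.0444]
axes x,y,z: [[0.0, -0.0, -1.0], [0.9848, -0.1737, 0.0], [-0.1737, -0.9848, -0.0]] y az deg -10.0
tool mm to target [-4.3098 -0.453   0.1857]
```

jog_arm([
  [[1, 0, 0], 0],
  [[1, 0, 0], 0],
  [[1, 0, 0], 0],
  [[1, 0, 0], 0],
  [[1, 0, 0], 0],
  [[1, 0, 0], 0],
  [[0.8, 0, 0], 0],
  [[0.5, 0, 0], 0],
  [[0, 0, 0], 0],
  [[0, 0, 0], 0],
])

```text
time: 27.55
eef_pos: [0.5425, 0.1421, 0.0628]
tcp_rot: [0.542, 0.454, -0.542, 0.455]
contact_force: [0.9, -0.4, -0.6]
finger_gap: 0.213
```

```bash
python3 tool.py .542 .142 .0744
```

```text
t 27.55 pos [0.5425 0.1421 0.0628] F [ 0.9263 -0.4387 -0.6021] T [-0.047  -0.0184 -0.0119] gap 0.21280940697954234 q [-0.6061  0.6849  0.3736  2.1217 -0.5812  0.434   0.0515]
axes x,y,z: [[0.0001, 0.0, -1.0], [0.9848, -0.1737, 0.0001], [-0.1737, -0.9848, -0.0]] y az deg -10.0
tool mm to target [-11.5745  -0.473    0.1906]
```

jog_arm([
  [[0, 0, 0], 0],
  [[0, 0, 0], 0],
  [[0, 0, 0], 0],
  [[0, 0, 0], 0],
  [[0, 0, 0], 0],
  [[0, 0, 0], 0],
  [[0, 0, 0], 0],
  [[0, 0, 0], 0],
  [[0, 0, 0], 0],
  [[0, 0, 0], 0],
], hand=110)

```text
time: 28.8
eef_pos: [0.5425, 0.1421, 0.0628]
tcp_rot: [0.542, 0.455, -0.542, 0.455]
contact_force: [1.5, 0.6, 0.8]
finger_gap: 0.568
```

jog_arm([
  [[-5, 0, 0], 0],
  [[-10, 0, 0], 0],
  [[-15, 0, 0], 0],
  [[-20, 0, 0], 0],
  [[-25, 0, 0], 0],
  [[-25, 0, 0], 0],
  [[-20, 0, 0], 0],
  [[-15, 0, 0], 0],
  [[0, 0, 0], 0],
  [[0, 0, 0], 0],
])

```text
time: 30.05
eef_pos: [0.5421, 0.1422, 0.1974]
tcp_rot: [-0.541, -0.455, 0.542, -0.454]
contact_force: [-0.0, 0.1, -0.9]
finger_gap: 0.571
```

```bash
python3 tool.py .542 .142 .0744; python3 - <<'E'
from workcell import r
from h import *
W=r.get_image("wrist");S=r.get_image("side");T=r.get_image("top")
cv2.imwrite("pics/w9.png",W["frame"][:,:,::-1])
cv2.imwrite("pics/s9.png",cv2.resize(S["frame"][130:230,230:350,::-1],None,fx=6,fy=6,interpolation=cv2.INTER_CUBIC))
for z in(.09,.103): print(z,"side head top",proj(S,[.542,.142,z]))
E
```

```text
t 30.05 pos [0.5421 0.1422 0.1974] F [-0.0177  0.052  -0.9282] T [-0.0343 -0.044   0.0139] gap 0.5706398930509335 q [-0.7558  0.502   0.5795  2.0379 -0.4127  0.7168 -0.0903]
axes x,y,z: [[-0.0006, -0.0001, -1.0], [0.9848, -0.1735, -0.0005], [-0.1735, -0.9848, 0.0002]] y az deg -9.99
tool mm to target [123.0234  -0.0114   0.1512]
0.09 side head top [279.16945021 172.72931586]
0.103 side head top [279.15347578 168.17675021]
```

View pics/w9.png

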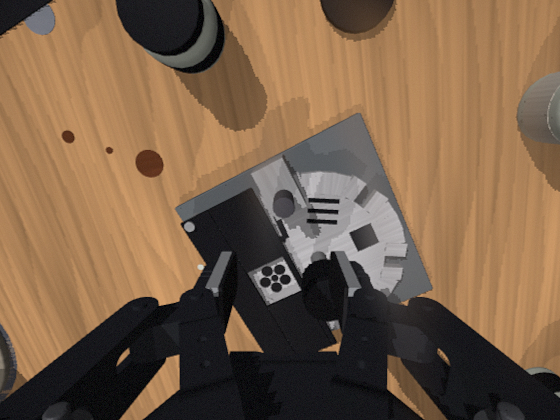

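View pics/s9.png

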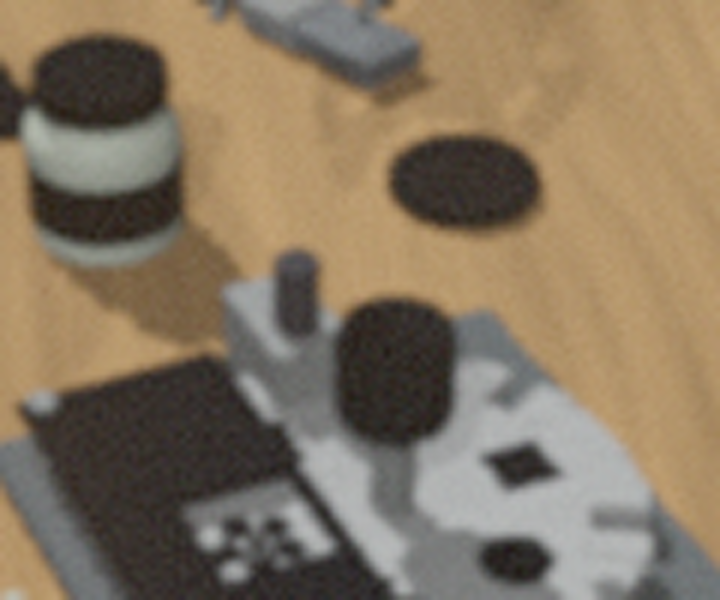

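The pin's head sits on the bush with no shank showing. Its top is at side-view row 173.3, against 172.7 expected at home and 168.2 if it were riding on the wheel. The flower is centred in the window at wrist pixel (275,278). The arm is clear, so I hand in.

```bash
python3 -c "
from workcell import r
print(r.sense()['time']);print(r.sign_off())"
```

```text
30.2
the job is handed in; nothing more can be done
None
```

The job is handed in at 30.2 s with the flower stencil in the window and the pin locked home in the bush. No verdict was reported back.

- **Wheel:** I turned it about 122° clockwise by the knob. A fit to the wrist picture then put a notch within about 0.2° of the bush.
- **Pin:** I took the larger dark pin from its stand and lowered it in small steps, then let it go about 1 mm above home. The wrist force read no more than about 2 N at the end of each lowering step.
- **Last checks:** The side view shows the head on the bush and upright, with no shank showing. The flower is centred in the window, and the arm is clear, about 135 mm above where it let go. The paint pot looks unmoved; I took no last measurement of the small jar, but the arm made no unexpected contact near it.
- **Disagreement:** The camera estimates of the bush and wheel axis differed by 2–4 mm. I used a compromise value, and the pin went in with only a 0.5 mm sideways correction.

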